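# Clear and reload the carton roller lane

### The job

Get the roller lane ready for the new batch: pull the slim brown sample carton left from the last batch out of the narrow gap in the lane, put it in the steel reject tray, and swing the stop at the lower end fully shut across the lane. Only then load all the white gold-banded cartons at the upper end, one after another with their long side along the lane, so that each rolls down and they queue up nose to tail against the stop; leave the wash bottle and the nylon tamper standing where they are.

Things in the scene. Friction and masses are not known exactly. Their poses are not given: they have to be found in the camera images.
- lane: Roller lane fixed to the table, 17 free grey rollers (20 mm across, 26 mm pitch) between steel channels 64 mm apart, 116 mm wide over its feet. Origin under its middle on the table; local y points uphill, x across, z up. Rolling surface: rises 7 degrees toward +y, 460 mm long from stop face to upper end; channel tops 10 mm above it. Cartons laid on it roll down by themselves (0.2 to 0.4 m/s).
- lane_foot (a point): Point on the rolling surface, mid-width, at the lower end, where the first carton's lower front edge comes to rest against the closed swing stop (world z 50 mm).
- lane_head (a point): Point on the rolling surface, mid-width, at the upper end of the rollers (world z 106 mm).
- lane_gap (a point): Point at roller-surface height, mid-width, over the joint of the lane's two sections, 318 mm uphill of lane_foot: a narrow vertical gap right across the lane, 14 mm clear along the lane, its floor 38 mm above the table.
- lane_guard (a point): Middle of the underside of the clear plastic guard fixed over the lane's lower section: a plate 94 x 140 (along the lane) x 4 mm, 58 mm above the rolling surface, from 100 to 240 mm uphill of lane_foot. Cartons (50 mm) roll through under it.
- swing_stop (a joint): Angle of the swing stop, a steel bar 14 mm high turning level on an upright pivot at the lower end of the lane's local -x side. 0: open, bar over that channel pointing uphill; it turns clockwise seen from above to 1.571 rad: shut across the lane against its end stop. Friction 0.03 N m keeps it where it is left; cartons pressing from uphill push it shut.
- stop_knob (a point): Middle of the black round knob (15 mm across, 30 mm high, upright on the stop bar, top 118 mm above the table), 60 mm from the pivot, which is at x -45 mm, y -240 mm in the lane's frame.
- slim_mid (a point): Centre of the slim brown sample carton (48 x 12 x 80 mm, 30 g) left from the last batch. At the start it stands on end, loosely, in the lane's gap with its top 25 to 30 mm clear of the rollers and its broad faces across the lane; local z is its 80 mm length (up), y its 12 mm thickness (along the lane), x its 48 mm width.
- reject_tray: Loose open stainless tray, 110 (local x) x 150 (local y) x 40 mm high outside, walls 3 mm, 0.45 kg. Origin at the centre of its underside.
- carton_1_mid (a point): Centre of a filled white product carton with a gold foil band, 50 x 72 x 50 mm (72 mm along its local y), about 0.11 kg. Three to five of the five cartons are present; they start lying on the table in front of the lane or to its right, turned at will.
- carton_2_mid (a point): Centre of a filled white product carton with a gold foil band, 50 x 72 x 50 mm (72 mm along its local y), about 0.11 kg. Three to five of the five cartons are present; they start lying on the table in front of the lane or to its right, turned at will.
- carton_3_mid (a point): Centre of a filled white product carton with a gold foil band, 50 x 72 x 50 mm (72 mm along its local y), about 0.11 kg. Three to five of the five cartons are present; they start lying on the table in front of the lane or to its right, turned at will.
- carton_4_mid (a point): Centre of a filled white product carton with a gold foil band, 50 x 72 x 50 mm (72 mm along its local y), about 0.11 kg. Three to five of the five cartons are present; they start lying on the table in front of the lane or to its right, turned at will.
- carton_5_mid (a point): Centre of a filled white product carton with a gold foil band, 50 x 72 x 50 mm (72 mm along its local y), about 0.11 kg. Three to five of the five cartons are present; they start lying on the table in front of the lane or to its right, turned at will.
- place_1 (a point): Point on the lane where the centre of the first carton of the queue, counted from the stop, comes to rest: 25 mm above the rolling surface, 36 mm uphill of lane_foot.
- place_2 (a point): Point on the lane where the centre of the second carton of the queue, counted from the stop, comes to rest: 25 mm above the rolling surface, 108 mm uphill of lane_foot.
- place_3 (a point): Point on the lane where the centre of the third carton of the queue, counted from the stop, comes to rest: 25 mm above the rolling surface, 180 mm uphill of lane_foot.
- place_4 (a point): Point on the lane where the centre of the fourth carton of the queue, counted from the stop, comes to rest: 25 mm above the rolling surface, 252 mm uphill of lane_foot.
- place_5 (a point): Point on the lane where the centre of the fifth carton of the queue, counted from the stop, comes to rest: 25 mm above the rolling surface, 324 mm uphill of lane_foot.
- wash_bottle: Bystander: white squeeze bottle with blue cap, 198 mm tall, origin under it.
- nylon_tamper: Bystander: white nylon tamper, 42 mm across, 110 mm tall, origin under it.

How it is judged:
By the outcome, as a careful person would: the job done as asked, in the order asked, and still so for the second after the job is handed in, with the robot touching nothing.
Of carton_1, carton_2, carton_3, carton_4, carton_5 only 3 to 5 are there at a start; the rules pass over those that are not, and their reading is None.
At some moment in a run one of carton_1, carton_2, carton_3, carton_4, carton_5, reject_tray may be knocked a few centimetres aside while the robot is not near it.
Once in a run the grip may slacken for a moment while it holds something.
It also fails if it takes over 210 s, if anything falls off the work surface, if the arm or the gripper's body presses on something with over 40 N, if the wrist force passes 120 N, or if a joint passes its speed limit or range.

### The arm

A 7-joint arm with a two-finger parallel gripper is mounted at the origin on a cart in front of the work surface, level with it; the furniture and walls round the work are solid. World frame = base frame: x ahead of the robot, y to its left, z up, the work surface at z = 0. Lengths are in m, angles in rad, forces in N, time in s.
With the tool pointing down it reaches from about 0.4 to 0.85 m from the base axis. Payload 10.4 kg.
Tool frame: the origin (TCP) lies where the fingers leave the gripper's body, on its centre line; the fingertips stand 73 mm ahead of it and the grasp point (between the pads) lies 54 mm ahead of it; z points along the fingers, y is the line along which they close (so a half turn about z gives the same grasp; the last joint's range is limited). The gripper opens to 85 mm and grips with 20 to 120 N. Pads are 22 mm wide; open, the fingers measure 114 mm over their backs; the gripper's body (76 mm by 85 mm) begins 54 mm behind the grasp point. The pads swing forward as they close: fully open they stand 13 mm farther back than shut.
Start: joints at [-1.215, 0.332, -0.065, 1.46, 0.022, 1.35, -0.088], TCP at [0.231, 0.581, 0.304] pointing down, gripper open.
Joint ranges: [-2.6, 2.6], [-0.5, 2.12], [-1.47, 1.34], [0.16, 2.42], [-1.27, 4.41], [0.06, 2.06], [-2.6, 2.6]. Speed limits (rad/s): [2.22, 2.22, 2.79, 2.79, 3.14, 3.14, 3.14].

### API

Orientations are given as a unit quaternion [x, y, z, w].
In Python, from workcell import manip, camera gives the robot as it stands. The module is installed in compiled form; this text tells all that it offers.
- The arm moves only by the shell command python3 -m creep 'ROWS' [OPENING] [FORCE]. ROWS is JSON, a list of rows, each a list of 2 entries, a list of its own where there are three numbers: the shift along the tool's x, y, z in mm, then the turn about the tool's z in rad. In form: [[[tx, ty, tz], twist], ...]. A call has 1 to 5 rows; each row is the pose to reach, as a shift and turn from the pose commanded when the call began, along the tool's axes at that moment; what a row does not reach only later rows make up. A row lasts 1/12 s, in which the tool goes at most 41.7 mm and 7.16 degrees, less where a joint would pass 70% of its speed; a pose out of reach is approached as far as the arm can. A call with a gripper value outside its range is refused whole. OPENING is the opening, from 0 (shut) to 1 (fully open), set as the call begins (- or left out, the last holds). The fingers move at their own pace and stop on an object; FORCE is the grip in N (left out, the last holds). Time passes only in rows, so rows that repeat a pose let the fingers close. It gives the time, the measured TCP pose, the force, the opening and the grip force at its end, in the units of the state.
- manip.get_obs(): the state, without advancing time (a new reading comes with each control period).
- camera(name): name is "side" or "top" or "wrist"; returns a dict with "pixels" (420x560x3 uint8, red, green, blue), "z_map" (420x560 float32, m along the optical axis (not along the pixel's ray), 0 where there is no reading), "fx", "fy", "cx", "cy" (pixels), "extrinsics" (4x4, takes a point from world to camera coordinates). Camera axes: x right, y down, z forward; pixel columns grow to the right and rows downward; lengths in m; the calibration is good to about 2 mm. A picture is of the moment at which its call begins.
- manip.hand_in(): hands the job in; it is judged then, once.
The state is a dict: "clock": time; "joint_pos": joint angles; "joint_velocities": joint speeds; "tau": joint torques, N m; "position": TCP position; "ee_rot": TCP orientation; "ft_force": force on the tool from outside, world axes, zero at the start; "torque": the same for the moment, N m; "grip_width": opening from 0.0 (shut) to 1.0 (fully open); "grasp_force": force on a finger pad.
Only numpy, scipy, OpenCV 4.12 (cv2) and the standard library are available. Lean on these libraries where they do the work, as an engineer would, in place of code of your own. Each camera call takes 0.05 s, during which the arm holds its last target. There are 200 camera calls.

## Working session

There is one attempt and no reset: what is moved stays moved. The work goes in short steps, Python scripts to look and compute and a shell command to move; the robot and the scene stay as the last step left them, time stands still between calls to the robot, and variables do not carry over. Pictures are saved under pics/ and viewed, at most 14 in all, crops included, and the job is handed in when it is done.

```bash
mkdir -p pics
cat > h.py <<'E'
import numpy as np,cv2
from workcell import manip,camera
from scipy.spatial.transform import Rotation as R
def snap(n,f):
    c=camera(n); cv2.imwrite(f'pics/{f}.png',c['pixels'][:,:,::-1]); np.savez(f'pics/{f}.npz',**c); return c
def load(f): return dict(np.load(f'pics/{f}.npz'))
def px(c,u,v,z=None):
    "world point of pixel: by depth map, or on plane world z"
    T=np.linalg.inv(c['extrinsics']); r=np.array([(u-c['cx'])/c['fx'],(v-c['cy'])/c['fy'],1.])
    if z is None:
        p=c['z_map'][int(v)-1:int(v)+2,int(u)-1:int(u)+2]; return T[:3,:3]@(r*np.median(p))+T[:3,3]
    d=T[:3,:3]@r; return T[:3,3]+d*(z-T[2,3])/d[2]
def cloud(c):
    v,u=np.mgrid[:420,:560]; z=c['z_map']; T=np.linalg.inv(c['extrinsics'])
    P=np.stack([(u-c['cx'])/c['fx']*z,(v-c['cy'])/c['fy']*z,z],-1)
    return P@T[:3,:3].T+T[:3,3]
def go(x,y,z,yaw=None):
    "shift mm in tool axes + twist to get TCP to x,y,z; yaw = world angle of tool y axis (mod pi)"
    o=manip.get_obs(); r=R.from_quat(o['ee_rot']); s=r.inv().apply(np.array([x,y,z])-o['position'])*1000
    m=r.as_matrix(); t=0
    if yaw is not None:
        a=np.arctan2(m[1,1],m[0,1]); t=-((yaw-a+np.pi/2)%np.pi-np.pi/2)
    print('shift',s.round(1),'twist',round(t,3),'j7',round(o['joint_pos'][6],2),'tilt',m[:,2].round(3))
E
python3 - <<'E'
from h import *
for n in('side','top'): 
    c=snap(n,n+'0'); print(n,np.linalg.inv(c['extrinsics'])[:3].round(3),c['fx'])
o=manip.get_obs(); print(o); print(R.from_quat(o['ee_rot']).as_matrix().round(3))
E
```

```text
side [[-1.    -0.012  0.01   0.487]
 [-0.015  0.545 -0.838  1.17 ]
 [ 0.005 -0.838 -0.545  0.871]] 436.86322804445416
top [[-2.400e-01 -9.330e-01  2.690e-01  1.000e-03]
 [-9.710e-01  2.330e-01 -5.900e-02  9.300e-02]
 [-8.000e-03 -2.750e-01 -9.610e-01  1.854e+00]] 514.250279329619
{'clock': 0.1, 'joint_pos': array([-1.21458493,  0.3328264 , -0.06468704,  1.46085633,  0.02160547,
        1.34988698, -0.08850831]), 'joint_velocities': array([-0.00058292, -0.00084211, -0.00076516, -0.00206162,  0.00104923,
        0.00020306, -0.00109741]), 'tau': array([ 1.27570744e-03, -6.26741552e+01,  4.92280105e-02, -3.92435861e+01,
        1.64790539e-02,  6.98310017e-03,  1.13899247e-05]), 'position': array([0.23105393, 0.58046603, 0.3031848 ]), 'ee_rot': array([ 1.88275297e-01,  9.82116084e-01, -6.34730310e-04, -8.77996656e-05]), 'ft_force': array([ 0.26295143, -0.54423527,  0.3906375 ]), 'torque': array([-0.01317175,  0.01231363, -0.01174086]), 'grasp_force': 0.0, 'grip_width': 1.000716496261467}
[[-0.929  0.37  -0.   ]
 [ 0.37   0.929 -0.001]
 [-0.    -0.001 -1.   ]]
```

View pics/top0.png

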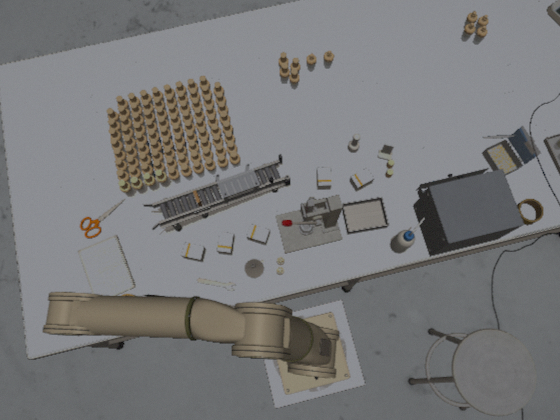

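View pics/side0.png

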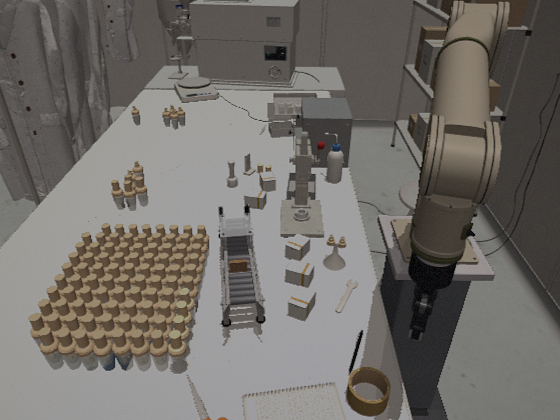

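The top view shows five cartons, at (193,252), (226,243), (258,234), (325,178) and (362,180). The lane runs from (158,213) to (282,170), the brown carton is at about (197,200) and the tray at (365,215). I'll enlarge it.

Run:
```python
from h import *
im=cv2.imread('pics/top0.png'); cv2.imwrite('pics/topc.png',cv2.resize(im[130:280,145:425],(784,420),interpolation=cv2.INTER_CUBIC)) # scale 2.8
c=load('top0')
for n,u,v in [('c1',193,250),('c2',226,241),('c3',258,233),('c4',325,176),('c5',362,178),('tray',365,215),('brown',197,200),('laneL',158,213),('laneR',280,175),('bottle',406,236),('tamp',355,142),('grey',386,151)]: print(n,px(c,u,v).round(3))
```

```text
c1 [0.44  0.316 0.049]
c2 [0.443 0.194 0.052]
c3 [0.445 0.076 0.05 ]
c4 [ 0.597 -0.216  0.049]
c5 [ 0.556 -0.347  0.049]
tray [ 0.427 -0.328  0.003]
brown [0.596 0.259 0.12 ]
laneL [0.622 0.422 0.002]
laneR [ 0.656 -0.058  0.007]
bottle [ 0.287 -0.406  0.157]
tamp [ 0.69  -0.355  0.078]
grey [ 0.642 -0.469  0.035]
```

View pics/topc.png

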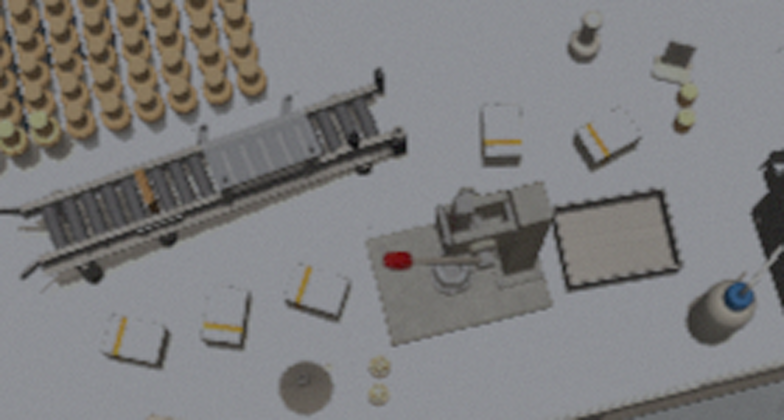

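The crop shows the lane with its uphill end at the left. The brown carton is at crop (147,188). The knob is at crop (353,138), on the channel nearer the robot, so the stop is open. The guard spans crop x 205–320. Next I'll fit poses from the depth map.

```bash
cat >> h.py <<'E'
def carton(P,x,y,rad=.06):
    "centre, long axis angle of a 50x72 top near x,y"
    m=(P[...,2]>.042)&(P[...,2]<.06)&(np.hypot(P[...,0]-x,P[...,1]-y)<rad)
    (cx,cy),(w,h),a=cv2.minAreaRect((P[m][:,:2]*1000).astype(np.float32))
    if w<h: a+=90
    return round(cx),round(cy),round(w),round(h),round(float(np.deg2rad((a+90)%180-90)),3),int(m.sum())
E
python3 - <<'E'
from h import *
for f in('top0','side0'):
    c=load(f);P=cloud(c);print(f)
    for x,y in [(.44,.316),(.443,.194),(.445,.076),(.597,-.216),(.556,-.347)]: print(carton(P,x,y))
    # lane: points with z>.03 in region
    m=(P[...,0]>.5)&(P[...,0]<.74)&(P[...,1]>-.1)&(P[...,1]<.47)&(P[...,2]>.035)&(P[...,2]<.125)&(P[...,0]<.735-.25*P[...,1]+.0)
    Q=P[m]; print('lane',cv2.minAreaRect((Q[:,:2]*1000).astype(np.float32)))
    m=(P[...,0]>.3)&(P[...,0]<.55)&(P[...,1]>-.45)&(P[...,1]<-.24)&(P[...,2]>.03)&(P[...,2]<.046); print('tray',cv2.minAreaRect((P[m][:,:2]*1000).astype(np.float32)),m.sum())
    h=c['pixels'];
    hsv=cv2.cvtColor(h,cv2.COLOR_RGB2HSV)
    m=(hsv[...,1]>90)&(abs(hsv[...,0].astype(int)-14)<8)&(np.hypot(P[...,0]-.596,P[...,1]-.259)<.05)&(P[...,2]>.08)
    Q=P[m];print('brown',Q.mean(0).round(3),Q.min(0).round(3),Q.max(0).round(3),m.sum(),cv2.minAreaRect((Q[Q[:,2]>.1][:,:2]*1000).astype(np.float32)))
    m=(P[...,2]>.095)&(P[...,2]<.122)&(np.hypot(P[...,0]-.61,P[...,1]+.03)<.07); Q=P[m]; print('knob',Q.mean(0).round(3) if m.any() else 0,Q.max(0) if m.any() else 0,m.sum())
im=cv2.imread('pics/side0.png'); cv2.imwrite('pics/sidec.png',cv2.resize(im[190:340,180:350],(680,600),interpolation=cv2.INTER_CUBIC)) # x4
E
```

```text
top0
(437, 317, 74, 51, 1.11, 274)
(441, 197, 52, 74, -0.383, 271)
(443, 75, 73, 52, 1.023, 263)
(596, -213, 50, 76, -0.22, 245)
(557, -349, 52, 74, -1.284, 252)
lane ((617.05859375, 176.99118041992188), (107.5844955444336, 527.5183715820312), 8.901510238647461)
tray ((428.1173095703125, -323.0876770019531), (152.20489501953125, 244.8356475830078), 86.52437591552734) 221
brown [0.608 0.258 0.117] [0.585 0.251 0.092] [0.639 0.269 0.129] 46 ((609.0516967773438, 257.6834411621094), (49.40444564819336, 10.594992637634277), 8.566736221313477)
knob [ 0.608 -0.009  0.112] [0.61645064 0.03754716 0.12150023] 24
side0
(439, 319, 76, 51, 1.131, 410)
(443, 200, 54, 73, -0.396, 337)
(447, 79, 79, 52, 1.017, 271)
(598, -211, 61, 75, -0.296, 177)
(559, -347, 51, 78, -1.297, 134)
lane ((618.8258056640625, 180.84027099609375), (106.22875213623047, 528.3578491210938), 9.291593551635742)
tray ((406.23553466796875, -336.07977294921875), (238.53407287597656, 175.05029296875), 44.553382873535156) 135
brown [0.611 0.263 0.106] [0.588 0.25  0.086] [0.634 0.271 0.121] 191 ((611.2437133789062, 259.0387268066406), (46.278236389160156, 16.896045684814453), 10.473666191101074)
knob [ 0.612 -0.008  0.111] [0.63482326 0.03334729 0.12109638] 34
```

View pics/sidec.png

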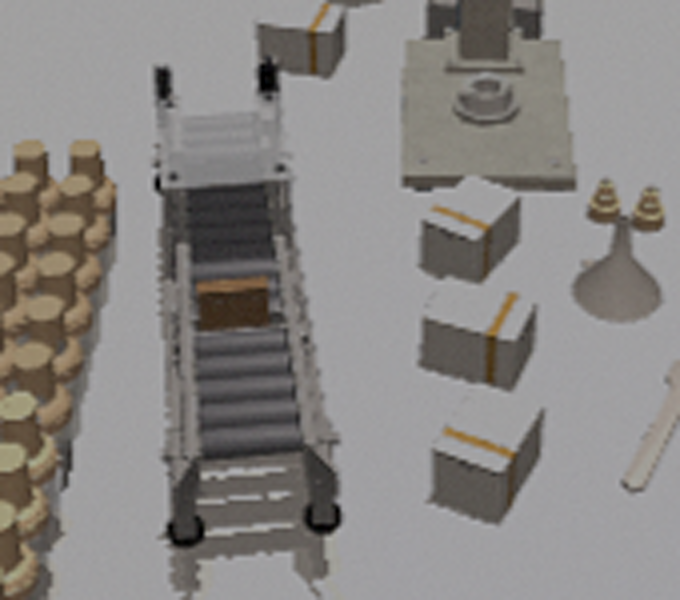

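The side crop shows the slim carton standing across the gap at crop (233,300). Near the lower end there are dark uprights at (163,80) and (267,75). The lane yaw is about 0.158 rad, with the gap at about (0.610, 0.259).

```bash
cat >> h.py <<'E'
LO=np.array([.6238,.1725]); LA=.158
def lane(x,y): # lane local m -> world xy
    c,s=np.cos(LA),np.sin(LA); return LO+np.array([c*x-s*y,s*x+c*y])
E
python3 - <<'E'
from h import *
go(.610,.240,.303,1.729)
c=load('top0')
q=np.array([px(c,145+u/2.8,130+v/2.8,.04)[:2] for u,v in[(555,205),(663,190),(680,268),(570,290)]]);print(q.round(3),q.mean(0))
P=cloud(c);d=(c['pixels'].max(-1)<60)&(P[...,2]>.06)&(np.hypot(P[...,0]-.62,P[...,1]+.03)<.1);print(P[d].round(3))
E
```

```text
shift [-4.780e+02 -1.762e+02  4.000e-01] twist -0.537 j7 -0.09 tilt [-0.    -0.001 -1.   ]
[[ 0.481 -0.254]
 [ 0.466 -0.398]
 [ 0.359 -0.388]
 [ 0.366 -0.242]] [ 0.41810735 -0.32055199]
[[ 0.704 -0.066  0.08 ]
 [ 0.706 -0.067  0.063]
 [ 0.7   -0.069  0.077]
 [ 0.696 -0.068  0.078]
 [ 0.699 -0.073  0.067]
 [ 0.699 -0.069  0.06 ]
 [ 0.697 -0.072  0.062]
 [ 0.687 -0.062  0.063]
 [ 0.68  -0.022  0.064]
 [ 0.681 -0.026  0.061]
 [ 0.678  0.005  0.066]
 [ 0.673  0.029  0.072]
 [ 0.676  0.025  0.062]
 [ 0.675  0.021  0.063]
 [ 0.673  0.029  0.064]
 [ 0.616 -0.015  0.122]
 [ 0.614 -0.011  0.119]
 [ 0.612 -0.014  0.123]
 [ 0.611 -0.018  0.123]
 [ 0.61  -0.01   0.121]
 [ 0.609 -0.014  0.119]
 [ 0.61  -0.017  0.115]
 [ 0.61  -0.066  0.082]
 [ 0.612 -0.07   0.075]
 [ 0.608 -0.08   0.077]
 [ 0.607 -0.009  0.118]
 [ 0.606 -0.013  0.118]
 [ 0.603 -0.016  0.124]
 [ 0.611 -0.054  0.077]
 [ 0.611 -0.058  0.075]
 [ 0.605 -0.061  0.087]
 [ 0.609 -0.065  0.073]
 [ 0.609 -0.069  0.071]
 [ 0.606 -0.072  0.078]
 [ 0.606 -0.076  0.075]
 [ 0.607 -0.08   0.07 ]
 [ 0.606 -0.009  0.109]
 [ 0.603 -0.012  0.115]
 [
[... 810 characters left out ...]
16]
 [ 0.594  0.045  0.116]
 [ 0.598  0.041  0.102]
 [ 0.606  0.022  0.066]
 [ 0.606  0.019  0.062]
 [ 0.605  0.052  0.078]
 [ 0.598  0.049  0.097]
 [ 0.599  0.045  0.091]
 [ 0.599  0.042  0.088]
 [ 0.603  0.038  0.073]
 [ 0.603  0.034  0.07 ]
 [ 0.606  0.03   0.06 ]
 [ 0.601  0.027  0.071]
 [ 0.602  0.053  0.075]
 [ 0.596  0.05   0.091]
 [ 0.596  0.046  0.087]
 [ 0.596  0.042  0.087]
 [ 0.6    0.038  0.072]
 [ 0.6    0.057  0.072]
 [ 0.598  0.054  0.076]
 [ 0.596  0.05   0.081]
 [ 0.598  0.046  0.071]
 [ 0.598  0.043  0.069]
 [ 0.598  0.065  0.073]
 [ 0.6    0.061  0.066]
 [ 0.598  0.058  0.069]
 [ 0.597  0.054  0.069]
 [ 0.598  0.051  0.063]
 [ 0.595  0.047  0.069]
 [ 0.596  0.066  0.07 ]]
```

```bash
python3 -m creep '[[[-37,-14,0],0],[[-74,-28,0],0],[[-111,-42,0],0],[[-148,-56,0],0],[[-185,-70,0],0]]'; python3 -m creep '[[[-37,-14,0],0],[[-74,-28,0],0],[[-111,-42,0],0],[[-148,-56,0],0],[[-185,-70,0],0]]' 0.45
python3 -m creep '[[[-36,-12,0],-0.11],[[-72,-24,0],-0.22],[[-108,-36,0],-0.33],[[-108,-36,0],-0.44],[[-108,-36,0],-0.537]]'
python3 - <<'E'
from h import *
c=snap('wrist','w1'); print(np.linalg.inv(c['extrinsics'])[:3].round(3))
go(.610,.259,.303,1.729)
E
```

```text
clock: 0.52
position: [0.3782, 0.4456, 0.3037]
ee_rot: [0.188, 0.982, -0.0, -0.0]
ft_force: [-0.1, 0.1, -0.1]
grip_width: 1.0
grasp_force: 0.0
clock: 0.93
position: [0.5241, 0.3122, 0.3037]
ee_rot: [0.188, 0.982, -0.0, -0.0]
ft_force: [-0.5, 0.1, 0.3]
grip_width: 0.449
grasp_force: 0.0
clock: 1.35
position: [0.6118, 0.2373, 0.3029]
ee_rot: [-0.079, 0.997, -0.001, -0.0]
ft_force: [-1.8, 0.8, -0.3]
grip_width: 0.445
grasp_force: 0.0
[[-0.158  0.949  0.271  0.543]
 [ 0.987  0.153  0.041  0.226]
 [-0.002  0.274 -0.962  0.372]]
shift [-2.5 19.9 -0. ] twist 0.01 j7 1.33 tilt [-0.001 -0.001 -1.   ]
```

View pics/w1.png

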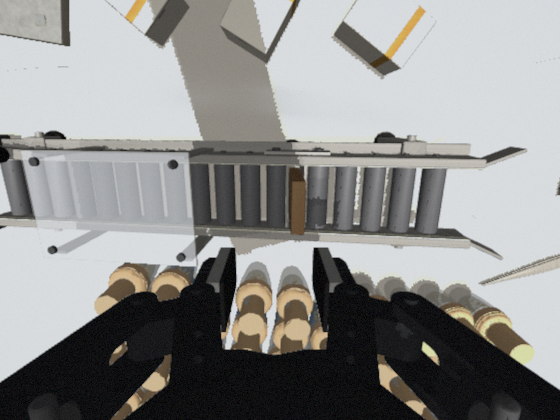

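The wrist view shows the slim carton at (297,203) between the rollers, square to the lane. The guard is at x 30–195 and the upper-end guides are at the right (480–520).

Run:
```python
from h import *
c=load('w1');P=cloud(c);hsv=cv2.cvtColor(c['pixels'],cv2.COLOR_RGB2HSV)
m=(hsv[...,1]>80)&(abs(hsv[...,0].astype(int)-13)<8)&(np.hypot(P[...,0]-.61,P[...,1]-.259)<.04)
Q=P[m];print(Q.max(0),Q.min(0),m.sum()); T=Q[Q[:,2]>Q[:,2].max()-.006];print(len(T),cv2.minAreaRect((T[:,:2]*1000).astype(np.float32)))
for u,v in [(345,200),(373,200),(276,200),(251,200),(400,163),(400,235)]: print(u,px(c,u,v).round(4))
# rail lines
a=[px(c,u,163)for u in(330,440)];print(a)
```

```text
[0.64196985 0.29394481 0.33080611] [0.58745762 0.22102903 0.04625101] 1353
30 ((592.5159301757812, 237.92166137695312), (1.7215145826339722, 31.286216735839844), 9.958438873291016)
345 [0.6037 0.3024 0.0936]
373 [0.5991 0.3273 0.0961]
276 [0.616  0.2393 0.0855]
251 [0.6207 0.2155 0.0823]
400 [0.5612 0.3373 0.109 ]
400 [0.6255 0.3563 0.1061]
[array([0.57136944, 0.27985648, 0.10184458]), array([0.55561471, 0.36914662, 0.11215216])]
```

Run:
```python
from h import *
c=load('w1');P=cloud(c);hsv=cv2.cvtColor(c['pixels'],cv2.COLOR_RGB2HSV)
m=np.zeros((420,560),bool); m[165:240,285:310]=1
m&=(hsv[...,1]>80)&(P[...,2]>.112)&(P[...,2]<.13)
T=P[m];print(len(T),T.mean(0),T[:,2].max(),cv2.minAreaRect((T[:,:2]*1000).astype(np.float32)))
# rail direction: steel rails, mid band
for v in (160,163,236):
    L=np.array([P[v,u] for u in range(325,450,5)]);L=L[(L[:,2]>.09)&(L[:,2]<.125)];print(v,np.polyfit(L[:,1],L[:,0],1))
t,b=T.mean(0)[:2]; go(t,b,.167,1.729)
```

```text
746 [0.61061597 0.25683386 0.11723882] 0.11928866177801084 ((611.5278930664062, 257.1749572753906), (47.35685729980469, 12.085371971130371), 8.793534278869629)
160 [-0.17663077  0.6181645 ]
163 [-0.17624104  0.62066022]
236 [-0.1930359   0.69446376]
shift [ -2.9  17.8 136. ] twist 0.01 j7 1.33 tilt [-0.001 -0.001 -1.   ]
```

```bash
python3 -m creep '[[[-3,18,25],0],[[-3,18,60],0],[[-3,18,90],0],[[-3,18,120],0],[[-3,18,136],0]]'; python3 -m creep '[[[0,0,0],0],[[0,0,0],0],[[0,0,0],0],[[0,0,0],0],[[0,0,0],0]]' 0 30;  python3 -m creep '[[[0,0,-20],0],[[0,0,-45],0],[[0,0,-80],0],[[0,0,-115],0],[[0,0,-145],0]]'
python3 - <<'E'
from h import *
go(.418,-.321,.31,None); snap('top','t2'); snap('wrist','w2')
E
```

```text
clock: 1.82
position: [0.6084, 0.2585, 0.1636]
ee_rot: [-0.078, 0.997, -0.001, -0.002]
ft_force: [-0.2, -0.1, -0.5]
grip_width: 0.45
grasp_force: 0.0
clock: 2.23
position: [0.6103, 0.2588, 0.1683]
ee_rot: [-0.079, 0.997, 0.0, 0.0]
ft_force: [-1.0, -0.6, 0.2]
grip_width: 0.133
grasp_force: 33.4
clock: 2.65
position: [0.6103, 0.2586, 0.3158]
ee_rot: [-0.079, 0.997, 0.0, 0.001]
ft_force: [-0.0, 0.8, -0.6]
grip_width: 0.134
grasp_force: 33.4
shift [ 280.9 -542.3    5. ] twist 0 j7 1.29 tilt [ 0.002  0.001 -1.   ]
```

View pics/w2.png

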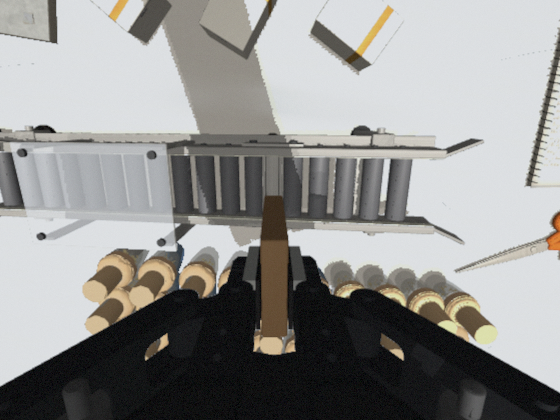

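The slim carton is held upright and the gap is empty. Now the path past the press, and the tray.

Run:
```python
from h import *
c=load('t2');P=cloud(c)
for n in ('t2','side0'):
    P=cloud(load(n))
    m=(P[...,0]>.3)&(P[...,0]<.6)&(P[...,1]>-.26)&(P[...,1]<0)&(P[...,2]>.1)&(P[...,2]<.5);Q=P[m];print(Q.min(0).round(3),Q.max(0).round(3),np.percentile(Q[:,2],90))
P=cloud(c)
m=(P[...,0]>.33)&(P[...,0]<.51)&(P[...,1]>-.42)&(P[...,1]<-.22)&(P[...,2]>.02)&(P[...,2]<.05)
n,l,s,ce=cv2.connectedComponentsWithStats(m.astype(np.uint8))
for i in range(1,n):
    if s[i,4]>20: Q=P[l==i]; print(s[i,4],cv2.minAreaRect((Q[:,:2]*1000).astype(np.float32)))
im=cv2.cvtColor(c['pixels'],cv2.COLOR_RGB2BGR);cv2.imwrite('pics/trayc.png',cv2.resize(im[165:265,310:430],(720,600),interpolation=cv2.INTER_CUBIC))
```

```text
[ 0.372 -0.206  0.101] [ 0.474 -0.001  0.355] 0.32620014257828817
[ 0.373 -0.204  0.1  ] [ 0.474 -0.     0.35 ] 0.31420308300032673
267 ((421.17034912109375, -322.1864013671875), (151.99012756347656, 112.62451934814453), 86.44192504882812)
```

View pics/trayc.png

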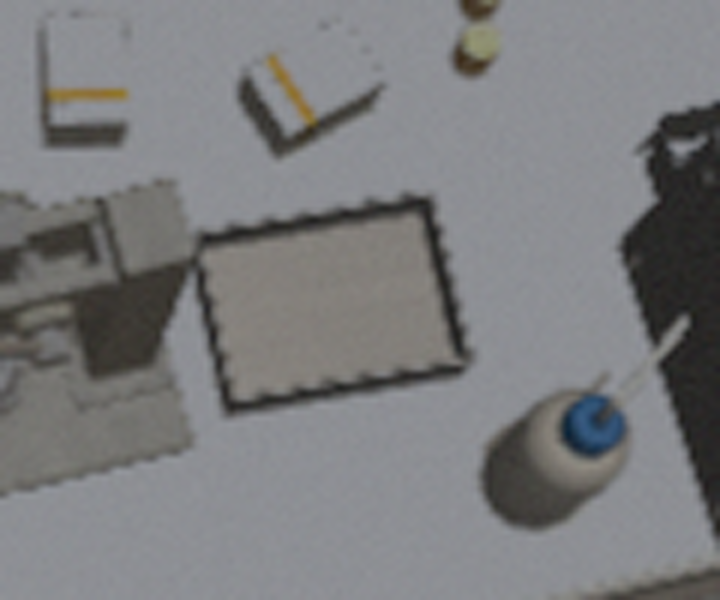

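The tray is clear at (0.421, -0.322), with its long axis at 86.4°. I'll carry the slim carton round the press on the far side.

```bash
python3 -m creep '[[[6,-25,-25],0],[[12,-60,-45],0],[[16,-95,-45],0],[[20,-130,-45],0],[[22,-160,-45],0]]' 
python3 -m creep '[[[5,-35,0],0],[[10,-70,0],0],[[15,-105,0],0],[[20,-140,0],0],[[24,-165,0],0]]'
python3 -m creep '[[[12,-35,0],0],[[24,-70,0],0],[[38,-105,0],0],[[55,-140,0],0],[[70,-170,0],0]]'
python3 -m creep '[[[30,-30,0],0],[[60,-60,5],0.05],[[95,-75,15],0.1],[[130,-80,30],0.15],[[155,-85,45],0.22]]'
python3 -m creep '[[[0,0,0],0]]'
python3 - <<'E'
from h import *
c=snap('top','t3');P=cloud(c)
m=(P[...,0]>.33)&(P[...,0]<.51)&(P[...,1]>-.43)&(P[...,1]<-.22)&(P[...,2]>.02)&(P[...,2]<.05)
Q=P[m];print(m.sum(),cv2.minAreaRect((Q[:,:2]*1000).astype(np.float32)))
go(.421,-.353,.137,1.508)
E
```

```text
clock: 3.17
position: [0.6135, 0.0945, 0.3582]
ee_rot: [-0.078, 0.997, -0.0, 0.0]
ft_force: [-0.4, 0.3, -0.2]
grip_width: 0.132
grasp_force: 33.4
clock: 3.58
position: [0.6154, -0.0733, 0.3577]
ee_rot: [-0.077, 0.997, -0.0, -0.0]
ft_force: [0.2, -0.5, -0.7]
grip_width: 0.131
grasp_force: 33.4
clock: 4.0
position: [0.5725, -0.251, 0.3576]
ee_rot: [-0.078, 0.997, -0.0, -0.0]
ft_force: [-0.0, 0.0, 0.6]
grip_width: 0.134
grasp_force: 33.4
clock: 4.42
position: [0.4305, -0.3589, 0.3123]
ee_rot: [0.034, 0.999, -0.0, -0.0]
ft_force: [-0.1, -0.2, -0.8]
grip_width: 0.132
grasp_force: 33.4
clock: 4.5
position: [0.4277, -0.3596, 0.3102]
ee_rot: [0.037, 0.999, 0.001, -0.002]
ft_force: [-1.3, 0.1, -0.1]
grip_width: 0.132
grasp_force: 33.4
116 ((423.2442626953125, -298.3254699707031), (103.86627960205078, 113.37223815917969), 86.32608032226562)
shift [  9.8   4.1 174.6] twist -0.005 j7 2.19 tilt [-0.002  0.001 -1.   ]
```

```bash
python3 -m creep '[[[7,4,35],0],[[8,4,75],0],[[8,4,115],0],[[8,4,150],0],[[8,4,168],0]]'; python3 -m creep '[[[0,0,3],0],[[0,0,6],0],[[0,0,6],0],[[0,0,6],0]]'
python3 - <<'E'
from h import *
c=snap('wrist','w4')
E
```

```text
clock: 4.97
position: [0.4259, -0.3503, 0.1408]
ee_rot: [0.03, 1.0, 0.001, -0.002]
ft_force: [-0.8, -0.6, -0.2]
grip_width: 0.128
grasp_force: 33.4
clock: 5.3
position: [0.4274, -0.3527, 0.1405]
ee_rot: [0.031, 1.0, -0.001, 0.001]
ft_force: [-0.3, -0.9, 0.2]
grip_width: 0.131
grasp_force: 33.4
```

View pics/w4.png

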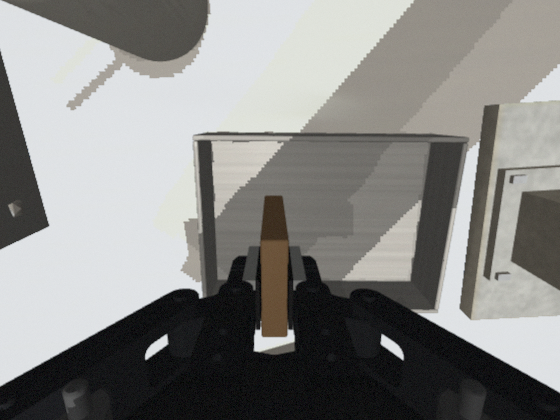

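```bash
python3 - <<'E'
from h import *
o=manip.get_obs();print(o['joint_pos'].round(2),o['ft_force'])
go(.421,-.353,.135,1.508)
c=load('w4');
for u,v in [(200,200),(430,137),(440,305),(205,305),(450,200),(330,200)]: print(px(c,u,v).round(3))
E
python3 -m creep '[[[0,0,3],0],[[0,0,5],0],[[0,0,5],0]]'
```

```text
[ 0.22  0.35  0.45  1.85 -0.18  0.98  2.26] [-0.38251774 -0.37846512  0.14729364]
shift [ 6.3 -0.6  5.5] twist 0.001 j7 2.26 tilt [ 0.003 -0.001 -1.   ]
[ 0.4   -0.394  0.039]
[ 0.372 -0.265  0.039]
[ 0.505 -0.228 -0.001]
[ 0.419 -0.377  0.115]
[ 0.409 -0.25   0.037]
[ 0.414 -0.313  0.003]
clock: 5.6
position: [0.4263, -0.3522, 0.1339]
ee_rot: [0.031, 1.0, 0.0, 0.0]
ft_force: [0.1, -0.4, 0.0]
grip_width: 0.13
grasp_force: 33.4
```

```bash
python3 -m creep '[[[0,0,0],0],[[0,0,0],0],[[0,0,0],0],[[0,0,-20],0],[[0,0,-60],0]]' 0.4; python3 -m creep '[[[0,-20,0],0],[[0,-38,0],0],[[0,-38,0],0],[[0,-38,20],0],[[0,-38,50],0]]' 0
python3 -m creep '[[[0,12,0],0],[[0,24,0],0],[[0,36,0],0],[[0,48,0],0],[[0,60,0],0]]'; python3 -m creep '[[[0,0,-30],0],[[0,0,-70],0],[[0,0,-110],0],[[0,0,-110],0]]'
python3 - <<'E'
from h import *
c=snap('wrist','w5'); go(.421,-.353,.3,1.508)
E
```

```text
clock: 6.02
position: [0.4245, -0.3507, 0.1906]
ee_rot: [0.031, 1.0, 0.002, -0.004]
ft_force: [0.8, -0.1, -0.3]
grip_width: 0.401
grasp_force: 0.0
clock: 6.43
position: [0.4252, -0.3914, 0.1457]
ee_rot: [0.031, 1.0, -0.001, 0.002]
ft_force: [1.4, -0.5, -0.4]
grip_width: -0.005
grasp_force: 0.0
clock: 6.85
position: [0.4285, -0.3289, 0.1453]
ee_rot: [0.03, 1.0, -0.0, 0.001]
ft_force: [-0.9, -0.9, 0.1]
grip_width: 0.002
grasp_force: 0.0
clock: 7.18
position: [0.43, -0.3314, 0.2625]
ee_rot: [0.031, 1.0, -0.002, 0.006]
ft_force: [0.5, -0.7, 0.9]
grip_width: -0.003
grasp_force: 0.0
shift [  6.7 -23.  -40.9] twist 0.002 j7 2.16 tilt [ 0.008 -0.003 -1.   ]
```

View pics/w5.png

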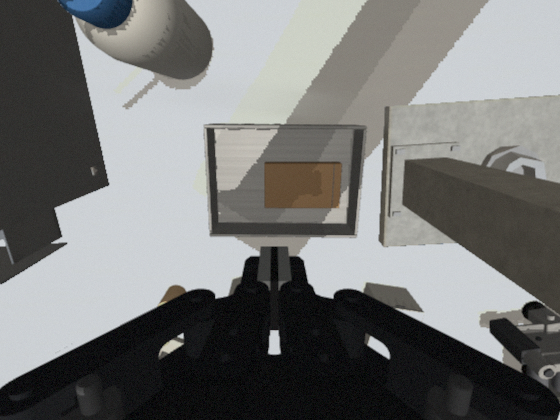

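The slim carton lies flat in the tray at (303,185). Next is the stop knob.

```bash
python3 -m creep '[[[-30,5,-20],0],[[-65,10,-40],0],[[-100,20,-48],0],[[-135,40,-48],0],[[-160,65,-48],0]]' 0.4
python3 -m creep '[[[0,40,0],0],[[0,80,0],0],[[0,120,0],0],[[0,160,0],0],[[0,190,0],0]]'
python3 -m creep '[[[0,30,0],-0.12],[[0,60,0],-0.24],[[0,70,0],-0.36],[[0,70,0],-0.48],[[0,70,0],-0.6]]'
python3 -m creep '[[[0,0,0],-0.12],[[0,0,0],-0.24],[[0,0,0],-0.36],[[0,0,0],-0.4],[[0,0,0],-0.4]]'
python3 - <<'E'
from h import *
c=snap('wrist','w6'); c2=snap('top','t6')
for cc in(c,c2):
    P=cloud(cc);
    m=(cc['pixels'].max(-1)<70)&(P[...,2]>.112)&(P[...,2]<.128)&(np.hypot(P[...,0]-.608,P[...,1]+.013)<.025)
    print(m.sum(),P[m].mean(0),(P[m].max(0)+P[m].min(0))/2)
go(.608,-.013,.165,2.514)
E
```

```text
clock: 7.65
position: [0.5935, -0.2744, 0.302]
ee_rot: [0.031, 1.0, -0.0, 0.001]
ft_force: [0.5, -0.8, -1.3]
grip_width: 0.401
grasp_force: 0.0
clock: 8.07
position: [0.6028, -0.0808, 0.3017]
ee_rot: [0.029, 1.0, 0.001, -0.0]
ft_force: [0.4, 0.0, 0.1]
grip_width: 0.398
grasp_force: 0.0
clock: 8.48
position: [0.6069, -0.0135, 0.3016]
ee_rot: [-0.27, 0.963, 0.0, -0.0]
ft_force: [0.6, -1.5, -0.3]
grip_width: 0.399
grasp_force: 0.0
clock: 8.9
position: [0.6069, -0.0151, 0.3017]
ee_rot: [-0.453, 0.891, 0.0, -0.0]
ft_force: [-0.3, 0.2, -0.0]
grip_width: 0.404
grasp_force: 0.0
230 [ 0.61172141 -0.01664765  0.11686471] [ 0.6123781  -0.01636634  0.1153452 ]<stdin>:6: RuntimeWarning: Mean of empty slice.
  ret = um.true_divide(
Traceback (most recent call last):
ValueError: zero-size array to reduction operation maximum which has no identity
```

View pics/w6.png

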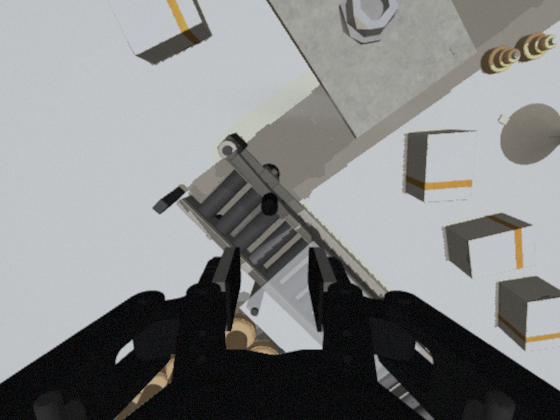

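The knob is at (270,203), about (0.610, -0.0155). I'll grip it lightly and lead it round its arc.

```bash
python3 -m creep '[[[-1,-3,35],0],[[-1,-3,70],0],[[-1,-3,100],0],[[-1,-3,125],0],[[-1,-3,137],0]]'; python3 -m creep '[[[0,0,0],0],[[0,0,0],0],[[0,0,0],0],[[0,0,0],0]]' 0 20
python3 -m creep '[[[-9.5,-12.4,0],0],[[-15.5,-27,0],0],[[-17.6,-42.4,0],0],[[-15.5,-58,0],0],[[-9.5,-72.4,0],0]]'
python3 -m creep '[[[5,-7,0],0],[[9.5,-12.4,0],0],[[13,-15.5,0],0],[[13,-15.5,0],0]]'
python3 -m creep '[[[0,0,0],0],[[0,0,0],0],[[0,0,-20],0],[[0,0,-60],0],[[0,0,-100],0]]' 0.4
python3 - <<'E'
from h import *
c=snap('wrist','w7'); print(lane(.015,-.24))
E
```

```text
clock: 9.42
position: [0.6087, -0.0164, 0.1613]
ee_rot: [-0.451, 0.892, 0.001, -0.002]
ft_force: [-0.7, 0.4, 0.2]
grip_width: 0.401
grasp_force: 0.0
clock: 9.75
position: [0.6102, -0.0167, 0.165]
ee_rot: [-0.452, 0.892, 0.0, -0.0]
ft_force: [-0.1, 0.2, -12.6]
grip_width: 0.165
grasp_force: 21.8
clock: 10.17
position: [0.6753, -0.0497, 0.1655]
ee_rot: [-0.453, 0.891, 0.001, 0.001]
ft_force: [-1.6, 3.5, -5.0]
grip_width: 0.169
grasp_force: 22.1
clock: 10.5
position: [0.6787, -0.0629, 0.1657]
ee_rot: [-0.455, 0.891, 0.006, 0.002]
ft_force: [-9.8, 24.7, -0.1]
grip_width: 0.164
grasp_force: 23.1
clock: 10.92
position: [0.6788, -0.0729, 0.2665]
ee_rot: [-0.451, 0.892, -0.0, -0.0]
ft_force: [0.6, 0.6, 0.6]
grip_width: 0.4
grasp_force: 0.0
[ 0.67637558 -0.0621504 ]
```

View pics/w7.png

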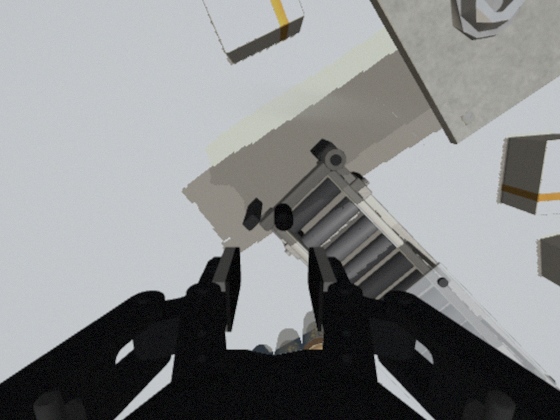

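The bar is square across the lower end, with the knob at (284,217), and it reached its end stop at 25 N. Now carton 4.

```bash
cat >> h.py <<'E'
def near(f,x,y,rad=.06):
    r=carton(cloud(load(f)),x,y,rad); print(f,r); return r
E
python3 - <<'E'
from h import *
snap('top','t8'); r=near('t8',.597,-.213)
go(r[0]/1000,r[1]/1000,.20,r[4]+np.pi/2)
E
```

```text
t8 (594, -213, 49, 73, -0.177, 229)
shift [165.2 -10.9  73.8] twist 1.113 j7 2.58 tilt [ 0.015 -0.002 -1.   ]
```

```bash
python3 -m creep '[[[35,-2,0],0.12],[[70,-4,0],0.24],[[105,-7,0],0.36],[[135,-9,0],0.48],[[150,-10,0],0.6]]' 0.85 40
python3 -m creep '[[[0,0,0],0.12],[[0,0,0],0.24],[[0,0,0],0.36],[[0,0,0],0.48],[[0,0,0],0.51]]'
python3 - <<'E'
from h import *
snap('wrist','w8'); r=near('w8',.594,-.213)
go(r[0]/1000,r[1]/1000,.088,r[4]+np.pi/2)
c=load('w8');P=cloud(c);m=np.hypot(P[...,0]-.594,P[...,1]+.213)<.02;print(np.median(P[m],0))
E
```

```text
clock: 11.43
position: [0.5963, -0.2044, 0.2669]
ee_rot: [-0.162, 0.987, -0.002, 0.001]
ft_force: [-0.0, -0.4, 0.2]
grip_width: 0.85
grasp_force: 0.0
clock: 11.85
position: [0.5988, -0.1997, 0.2665]
ee_rot: [0.09, 0.996, -0.001, 0.002]
ft_force: [-0.2, -0.4, -0.6]
grip_width: 0.852
grasp_force: 0.0
w8 (598, -214, 50, 73, -0.225, 3831)
shift [ -1.2 -14.2 178.5] twist 0.047 j7 1.73 tilt [ 0.003 -0.001 -1.   ]
[ 0.5852956  -0.20968865  0.28030981]
```

View pics/w8.png

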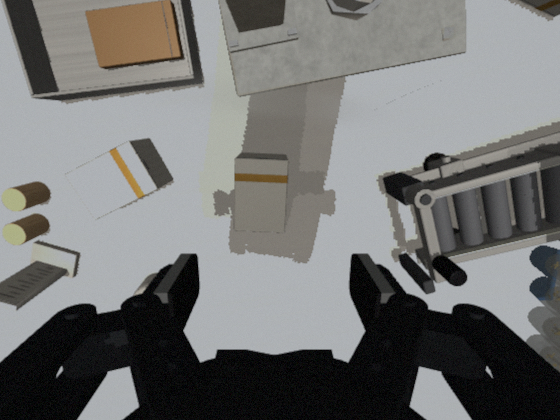

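Carton 4 is at (262,195), well clear. Grasping it.

```bash
python3 -m creep '[[[-1,-14,35],0.047],[[-1,-14,75],0.047],[[-1,-14,115],0.047],[[-1,-14,155],0.047],[[-1,-14,178],0.047]]'; python3 -m creep '[[[0,0,0],0],[[0,0,0],0],[[0,0,0],0],[[0,0,0],0],[[0,0,0],0]]' 0 50;  python3 -m creep '[[[0,0,-30],0],[[0,0,-70],0],[[0,0,-110],0],[[0,0,-150],0],[[0,0,-190],0]]'
python3 - <<'E'
from h import *
x,y=lane(0,.184); go(x,y,.28,.158)
E
```

```text
clock: 12.32
position: [0.5958, -0.2127, 0.0837]
ee_rot: [0.109, 0.994, -0.0, -0.001]
ft_force: [-0.7, -0.4, -0.8]
grip_width: 0.854
grasp_force: 0.0
clock: 12.73
position: [0.5983, -0.2129, 0.0892]
ee_rot: [0.109, 0.994, -0.0, 0.002]
ft_force: [-0.4, 0.6, -0.3]
grip_width: 0.578
grasp_force: 57.3
clock: 13.15
position: [0.5969, -0.2126, 0.2804]
ee_rot: [0.109, 0.994, -0.0, 0.001]
ft_force: [2.2, 0.1, -0.8]
grip_width: 0.576
grasp_force: 57.4
shift [1.251e+02 5.528e+02 2.000e-01] twist 1.194 j7 1.71 tilt [ 0.002 -0.    -1.   ]
```

```bash
for i in 1; do python3 -m creep '[[[8,37,0],0],[[16,74,0],0],[[25,111,0],0],[[33,148,0],0],[[42,185,0],0]]'; python3 -m creep '[[[8,37,0],0],[[16,74,0],0],[[25,111,0],0],[[33,148,0],0],[[42,185,0],0]]'; python3 -m creep '[[[8,37,0],0.12],[[16,74,0],0.24],[[25,111,0],0.36],[[33,148,0],0.48],[[41,182,0],0.6]]';  python3 -m creep '[[[0,0,0],0.12],[[0,0,0],0.24],[[0,0,0],0.36],[[0,0,0],0.48],[[0,0,0],0.594]]'; done | grep -E 'pos|width'
python3 - <<'E'
from h import *
snap('wrist','w9'); x,y=lane(0,.184); go(x,y,.197,.158)
E
```

```text
position: [0.5963, -0.0212, 0.2785]
grip_width: 0.579
position: [0.5955, 0.1686, 0.2785]
grip_width: 0.578
position: [0.5947, 0.3559, 0.2784]
grip_width: 0.575
position: [0.5951, 0.3536, 0.2783]
grip_width: 0.577
shift [ 0.5 -0.3 81.2] twist -0.014 j7 -0.37 tilt [ 0.001  0.001 -1.   ]
```

View pics/w9.png

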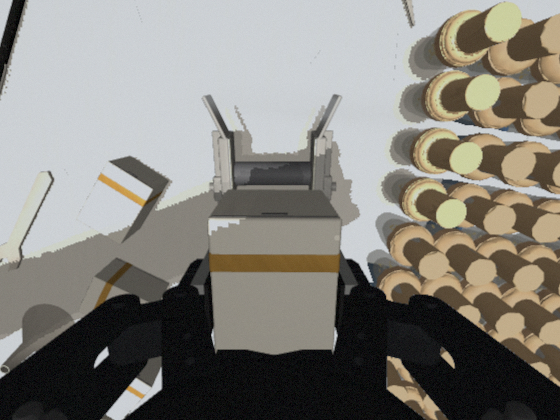

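The carton is lined up over the upper end, with the rails at x≈225 and 320. Quick depth check of the centre line before lowering.

Run:
```python
from h import *
c=load('w9');P=cloud(c);s,q=np.sin(LA),np.cos(LA)
D=P[...,:2]-LO;lx=D[...,0]*q+D[...,1]*s;ly=-D[...,0]*s+D[...,1]*q
for v in (150,165,180):
    for u in range(210,341,6):
        if .085<P[v,u,2]<.13: print(v,u,(lx[v,u]*1000).round(),(ly[v,u]*1000).round(),(P[v,u,2]*1000).round(),end=' | ')
    print()
```

```text
150 222 -38.0 231.0 114.0 | 150 228 -33.0 231.0 116.0 | 150 312 31.0 230.0 101.0 | 150 318 34.0 231.0 115.0 | 150 324 38.0 231.0 116.0 | 
165 222 -38.0 220.0 114.0 | 165 228 -34.0 220.0 114.0 | 165 234 -31.0 218.0 100.0 | 165 240 -26.0 218.0 99.0 | 165 246 -22.0 218.0 99.0 | 165 252 -17.0 218.0 100.0 | 165 258 -12.0 218.0 99.0 | 165 264 -7.0 218.0 99.0 | 165 270 -2.0 218.0 99.0 | 165 276 3.0 218.0 100.0 | 165 282 7.0 218.0 99.0 | 165 288 12.0 218.0 99.0 | 165 294 17.0 218.0 100.0 | 165 300 22.0 218.0 99.0 | 165 306 27.0 218.0 101.0 | 165 312 30.0 219.0 110.0 | 165 318 34.0 220.0 115.0 | 165 324 39.0 219.0 112.0 | 
180 222 -39.0 209.0 115.0 | 180 228 -34.0 209.0 114.0 | 180 234 -31.0 206.0 102.0 | 180 240 -27.0 206.0 101.0 | 180 246 -22.0 206.0 102.0 | 180 252 -17.0 206.0 102.0 | 180 258 -12.0 206.0 103.0 | 180 264 -7.0 206.0 102.0 | 180 270 -2.0 206.0 102.0 | 180 276 3.0 206.0 102.0 | 180 282 7.0 206.0 102.0 | 180 288 12.0 206.0 103.0 | 180 294 17.0 206.0 102.0 | 180 300 22.0 206.0 103.0 | 180 306 27.0 206.0 101.0 | 180 312 31.0 207.0 111.0 | 180 318 35.0 208.0 113.0 |
```

```bash
python3 -m creep '[[[0,0,30],0],[[0,0,60],0],[[0,0,76],0],[[0,0,81],0],[[0,0,81],0]]';  python3 -m creep '[[[0,0,0],0],[[0,0,0],0],[[0,0,0],0],[[0,0,0],0],[[0,0,0],0]]' 0.85;python3 -m creep '[[[0,0,-30],0],[[0,0,-60],0],[[0,0,-80],0],[[0,0,-80],0],[[0,0,-80],0]]'; python3 -m creep '[[[0,0,0],0],[[0,0,0],0],[[0,0,0],0],[[0,0,0],0],[[0,0,0],0]]'
python3 - <<'E'
from h import *
snap('wrist','w10'); snap('side','s10');snap('top','t10');
for f in('w10','t10'):near(f,.438,.317);near(f,.442,.197);near(f,.444,.076);
near('t10',.557,-.349)
i=cv2.imread('pics/side0.png')
im=cv2.imread('pics/s10.png'); cv2.imwrite('pics/s10c.png',cv2.resize(im[190:340,180:350],(680,600),interpolation=cv2.INTER_CUBIC))
E
```

```text
clock: 15.28
position: [0.5946, 0.3533, 0.1954]
ee_rot: [0.648, 0.761, -0.001, -0.0]
ft_force: [1.4, 0.3, -0.4]
grip_width: 0.575
grasp_force: 57.6
clock: 15.7
position: [0.5953, 0.3537, 0.1968]
ee_rot: [0.649, 0.761, 0.001, 0.0]
ft_force: [0.4, -0.0, 0.5]
grip_width: 0.85
grasp_force: 0.0
clock: 16.12
position: [0.5955, 0.3538, 0.2777]
ee_rot: [0.649, 0.761, 0.002, 0.0]
ft_force: [0.0, -0.4, -0.4]
grip_width: 0.85
grasp_force: 0.0
clock: 16.53
position: [0.5949, 0.3535, 0.2753]
ee_rot: [0.649, 0.761, -0.0, -0.0]
ft_force: [0.5, 1.0, -1.1]
grip_width: 0.854
grasp_force: 0.0
w10 (439, 318, 73, 50, 1.122, 3722)
w10 (434, 207, 42, 51, -0.362, 1246)
w10 (446, 76, 74, 50, 1.025, 1704)
t10 (436, 317, 72, 50, 1.119, 176)
t10 (464, 165, 7, 3, 0.249, 4)
t10 (444, 76, 73, 52, 0.999, 262)
t10 (556, -349, 51, 75, -1.295, 249)
```

View pics/s10c.png

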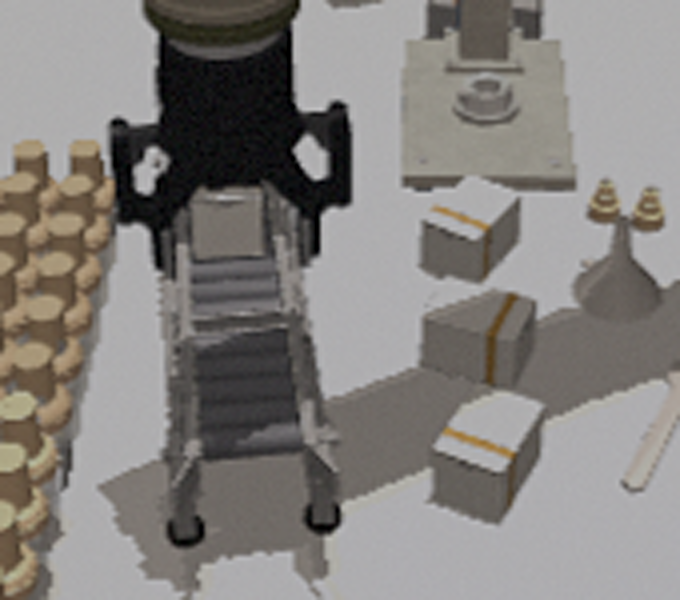

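The first carton is rolling down and entering the guard. Next is carton 1, measured at (0.439, 0.318).

Run:
```python
from h import *
go(.4385,.318,.088,1.122-np.pi/2)
```

```text
shift [ -10.4 -160.1  187.8] twist 0.607 j7 -0.36 tilt [-0. -0. -1.]
```

```bash
python3 -m creep '[[[-2,-35,0],0.12],[[-4,-70,0],0.24],[[-6,-105,0],0.36],[[-9,-140,0],0.48],[[-10,-160,20],0.607]]';python3 -m creep '[[[0,0,40],0],[[0,0,80],0],[[0,0,80],0]]'
python3 - <<'E'
from h import *
snap('wrist','w11'); r=near('w11',.4385,.318); go(.4385,.318,.088,1.122-np.pi/2)
snap('top','t11');P=cloud(load('t11'));D=P[...,:2]-LO;s,q=np.sin(LA),np.cos(LA);lx=D[...,0]*q+D[...,1]*s;ly=-D[...,0]*s+D[...,1]*q
m=(abs(lx)<.022)&(ly>-.24)&(ly<-.13)&(P[...,2]>.092)&(P[...,2]<.125); print(m.sum(),(ly[m].min(),ly[m].max()) if m.any() else 0)
E
```

```text
clock: 17.1
position: [0.437, 0.3188, 0.2589]
ee_rot: [0.848, 0.531, 0.002, -0.001]
ft_force: [0.0, 0.8, 0.6]
grip_width: 0.85
grasp_force: 0.0
clock: 17.35
position: [0.4353, 0.3165, 0.1698]
ee_rot: [0.846, 0.533, -0.005, 0.001]
ft_force: [-1.8, -0.3, -1.2]
grip_width: 0.849
grasp_force: 0.0
w11 (439, 318, 73, 50, 1.118, 8069)
shift [ 1.9  1.3 85.4] twist 0.002 j7 -1.08 tilt [-0.005 -0.005 -1.   ]
245 (np.float64(-0.23944810597196614), np.float64(-0.13017401373121767))
```

```bash
(python3 -m creep '[[[1,0,35],0],[[1,0,70],0],[[1,0,87],0],[[1,0,87],0]]'; python3 -m creep '[[[0,0,0],0],[[0,0,0],0],[[0,0,0],0],[[0,0,0],0],[[0,0,0],0]]' 0 50;  python3 -m creep '[[[0,0,-30],0],[[0,0,-70],0],[[0,0,-110],0],[[0,0,-150],0],[[0,0,-190],0]]')|grep -E 'pos|width|force'
python3 - <<'E'
from h import *
x,y=lane(0,.184); go(x,y,.28,.158)
E
```

```text
position: [0.4389, 0.3192, 0.0879]
ft_force: [0.3, 0.5, -0.3]
grip_width: 0.849
grasp_force: 0.0
position: [0.4407, 0.3206, 0.092]
ft_force: [-0.1, 0.1, 7.9]
grip_width: 0.575
grasp_force: 53.1
position: [0.4391, 0.319, 0.2829]
ft_force: [1.2, 0.9, -0.9]
grip_width: 0.58
grasp_force: 52.4
shift [ 99.2 125.1   3.2] twist -0.606 j7 -1.11 tilt [ 0.002  0.002 -1.   ]
```

```bash
(python3 -m creep '[[[22,28,0],-0.12],[[44,56,0],-0.24],[[66,83,0],-0.36],[[87,110,0],-0.48],[[99,125,0],-0.606]]';python3 -m creep '[[[0,0,0],0],[[0,0,0],0]]')|grep -E 'pos|width|force'
python3 - <<'E'
from h import *
x,y=lane(0,.184); go(x,y,.200,.158)
c=snap('wrist','w12');c=snap('top','t12')
im=cv2.imread('pics/w12.png');t=cv2.imread('pics/t12.png')[130:280,145:425]
cv2.imwrite('pics/m12.png',np.hstack([cv2.resize(im,(400,300)),cv2.resize(t,(400,300),interpolation=cv2.INTER_CUBIC)]))
E
```

```text
position: [0.5974, 0.3545, 0.2804]
ft_force: [1.1, -0.7, -0.9]
grip_width: 0.578
grasp_force: 52.6
position: [0.5952, 0.3542, 0.2798]
ft_force: [-0.5, -1.3, -1.8]
grip_width: 0.577
grasp_force: 52.6
shift [ 0.1 -0.5 79.8] twist -0.003 j7 -0.35 tilt [ 0.001  0.    -1.   ]
```

View pics/m12.png

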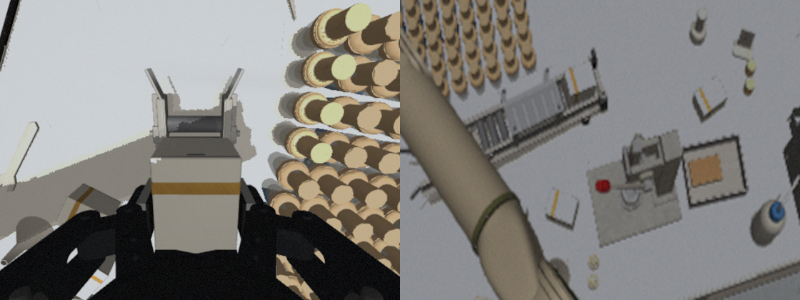

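The first carton sits against the stop at (575,80) in the right half, and the second is in line over the upper end. That was picture 15, one over the limit of 14, so from here I check with depth numbers only.

```bash
cat >> h.py <<'E'
def queue(f):
    "tops of cartons on the lane: local y extents of points 50 mm above the rolling surface"
    P=cloud(load(f));D=P[...,:2]-LO;s,q=np.sin(LA),np.cos(LA);lx=D[...,0]*q+D[...,1]*s;ly=-D[...,0]*s+D[...,1]*q
    h=P[...,2]-(.078+ly*np.tan(np.deg2rad(7)))
    m=(abs(lx)<.022)&(h>.040)&(h<.056)&(ly>-.25)&(ly<.23)
    H=np.histogram(ly[m],np.arange(-.25,.24,.01)); print(f,[(int(round(a*1000)),int(n)) for a,n in zip(H[1],H[0]) if n])
E
(python3 -m creep '[[[0,0,30],0],[[0,0,60],0],[[0,0,76],0],[[0,0,80],0],[[0,0,80],0]]';  python3 -m creep '[[[0,0,0],0],[[0,0,0],0],[[0,0,0],0],[[0,0,0],0],[[0,0,0],0]]' 0.75;python3 -m creep '[[[0,0,-30],0],[[0,0,-60],0],[[0,0,-80],0],[[0,0,-80],0],[[0,0,-80],0]]')|grep -E 'pos|width|force'
python3 - <<'E'
from h import *
snap('wrist','w13'); snap('side','s13'); near('w13',.442,.198);near('s13',.442,.198); near('s13',.557,-.349);queue('s13')
go(.442,.198,.15,-.383+np.pi/2)
E
```

```text
position: [0.5934, 0.3548, 0.1988]
ft_force: [0.2, 0.4, -0.3]
grip_width: 0.582
grasp_force: 52.6
position: [0.5948, 0.3547, 0.1998]
ft_force: [-0.1, 0.4, 0.0]
grip_width: 0.75
grasp_force: 0.0
position: [0.595, 0.3548, 0.2806]
ft_force: [0.3, 0.8, -0.4]
grip_width: 0.749
grasp_force: 0.0
w13 (436, 207, 41, 55, -0.339, 1153)
s13 (442, 200, 54, 73, -0.41, 336)
s13 (559, -347, 51, 77, -1.328, 138)
s13 [(10, 2), (20, 25), (30, 34), (40, 28), (50, 33), (60, 29), (70, 33), (80, 53), (90, 35)]
shift [-130.6 -174.8  128.3] twist -1.03 j7 -0.35 tilt [-0.001 -0.    -1.   ]
```

```bash
(python3 -m creep '[[[-23,-31,0],0],[[-46,-62,0],0],[[-70,-94,0],0],[[-94,-126,0],0],[[-118,-158,0],-0.1]]';python3 -m creep '[[[0,0,0],-0.12],[[0,0,0],-0.24],[[0,0,0],-0.36],[[0,0,0],-0.48],[[0,0,0],-0.6]]';python3 -m creep '[[[0,0,0],-0.12],[[0,0,0],-0.24],[[0,0,30],-0.33],[[0,0,60],-0.33],[[0,0,60],-0.33]]')|grep -E 'pos|width|force'
python3 - <<'E'
from h import *
snap('wrist','w14'); r=near('w14',.442,.198); go(r[0]/1000,r[1]/1000,.088,r[4]+np.pi/2)
snap('side','s14');queue('s14')
E
```

```text
position: [0.4552, 0.2118, 0.2773]
ft_force: [1.1, -0.5, 1.4]
grip_width: 0.754
grasp_force: 0.0
position: [0.4565, 0.213, 0.2779]
ft_force: [-0.3, 0.1, 0.3]
grip_width: 0.742
grasp_force: 0.0
position: [0.4543, 0.2118, 0.2131]
ft_force: [-1.3, -0.4, -1.0]
grip_width: 0.751
grasp_force: 0.0
w14 (442, 197, 50, 72, -0.37, 5647)
shift [  6.1 -18.4 128.2] twist -0.013 j7 0.7 tilt [-0.006 -0.004 -1.   ]
s14 [(-250, 3), (-240, 15), (-230, 14), (-220, 19), (-210, 17), (-200, 22), (-190, 15), (-180, 22), (-170, 15), (-160, 3)]
```

```bash
(python3 -m creep '[[[5,-18,35],0],[[5,-18,70],0],[[5,-18,105],0],[[5,-18,126],0],[[5,-18,126],0]]'; python3 -m creep '[[[0,0,0],0],[[0,0,0],0],[[0,0,0],0],[[0,0,0],0],[[0,0,0],0]]' 0 50;  python3 -m creep '[[[0,0,-30],0],[[0,0,-70],0],[[0,0,-110],0],[[0,0,-150],0],[[0,0,-190],0]]')|grep -E 'pos|width|force'
python3 - <<'E'
from h import *
x,y=lane(0,.184); go(x,y,.28,.158)
snap('side','s15');queue('s15')
E
```

```text
position: [0.4444, 0.1978, 0.0906]
ft_force: [-0.8, -0.9, 0.8]
grip_width: 0.751
grasp_force: 0.0
position: [0.4468, 0.1991, 0.0947]
ft_force: [-1.0, -0.3, 9.5]
grip_width: 0.574
grasp_force: 54.0
position: [0.4454, 0.198, 0.2858]
ft_force: [1.3, 1.2, -1.4]
grip_width: 0.572
grasp_force: 52.8
shift [-80.2 200.8   6.1] twist 1.03 j7 0.69 tilt [ 0.001  0.001 -1.   ]
s15 [(-250, 4), (-240, 13), (-230, 16), (-220, 19), (-210, 17), (-200, 20), (-190, 16), (-180, 19), (-170, 19), (-160, 1)]
```

```bash
(python3 -m creep '[[[-14,35,0],0],[[-28,70,0],0],[[-42,105,0],0],[[-56,140,0],0.12],[[-70,175,0],0.24]]';python3 -m creep '[[[0,0,0],0.12],[[0,0,0],0.24],[[0,0,0],0.36],[[0,0,0],0.48],[[0,0,0],0.6]]';python3 -m creep '[[[0,0,0],0.12],[[0,0,0],0.19],[[0,0,0],0.19]]')|grep -E 'pos|width|force'
python3 - <<'E'
from h import *
x,y=lane(0,.184); go(x,y,.203,.158)
snap('top','t16');queue('t16');snap('side','s16');queue('s16')
E
```

```text
position: [0.577, 0.3359, 0.2834]
ft_force: [-0.5, -0.9, -0.2]
grip_width: 0.575
grasp_force: 53.0
position: [0.576, 0.3346, 0.2832]
ft_force: [0.1, -0.5, -0.7]
grip_width: 0.577
grasp_force: 53.0
position: [0.5759, 0.3347, 0.2832]
ft_force: [0.5, 0.7, -0.4]
grip_width: 0.574
grasp_force: 53.0
shift [16.3 21.7 80.2] twist -0.003 j7 -0.31 tilt [ 0.  0. -1.]
t16 [(-250, 7), (-240, 15), (-230, 22), (-220, 26), (-210, 25), (-200, 24), (-190, 28), (-180, 25), (-170, 24), (-160, 25), (-150, 27), (-140, 7), (-120, 1), (-110, 3), (-100, 2), (-90, 2), (-80, 1), (-70, 1), (-60, 3), (-50, 1), (-40, 1), (-30, 1), (-20, 3)]
s16 [(-250, 3), (-240, 3), (-230, 5), (-220, 5), (-210, 3), (-200, 4), (-190, 2), (-180, 2), (-170, 1)]
```

```bash
(python3 -m creep '[[[16,22,0],0],[[16,22,30],0],[[16,22,60],0],[[16,22,78],0],[[16,22,80],0]]';  python3 -m creep '[[[0,0,0],0],[[0,0,0],0]]';python3 -m creep '[[[0,0,0],0],[[0,0,0],0],[[0,0,0],0],[[0,0,0],0],[[0,0,0],0]]' 0.75;python3 -m creep '[[[0,0,-30],0],[[0,0,-60],0],[[0,0,-80],0],[[0,0,-80],0],[[0,0,-80],0]]')|grep -E 'pos|width|force'
python3 - <<'E'
from h import *
snap('side','s17'); queue('s17'); r=near('s17',.445,.076); near('s17',.557,-.349); 
for n in('side0','t8'):
    P=cloud(load(n)); m=(np.hypot(P[...,0]-.444,P[...,1]-.076)<.11)&(P[...,2]>.01)&(P[...,2]<.2)&(np.hypot(P[...,0]-.444,P[...,1]-.076)>.05);Q=P[m];print(n,Q[::max(1,len(Q)//25)].round(3).tolist())
go(.444,.076,.15,1.02-np.pi/2)
E
```

```text
position: [0.5943, 0.3533, 0.1994]
ft_force: [-0.4, 1.0, -0.8]
grip_width: 0.582
grasp_force: 52.8
position: [0.5956, 0.354, 0.2044]
ft_force: [-0.8, 0.3, -1.0]
grip_width: 0.579
grasp_force: 52.8
position: [0.5953, 0.3539, 0.2033]
ft_force: [-0.5, -0.4, -0.4]
grip_width: 0.746
grasp_force: 0.0
position: [0.5957, 0.354, 0.2844]
ft_force: [0.4, -0.4, -0.3]
grip_width: 0.751
grasp_force: 0.0
s17 [(30, 14), (40, 30), (50, 31), (60, 36), (70, 27), (80, 33), (90, 35), (100, 74), (110, 2)]
s17 (446, 76, 83, 54, 1.057, 270)
s17 (559, -344, 50, 82, -1.304, 139)
side0 [[0.467, -0.031, 0.024], [0.481, -0.017, 0.03], [0.427, -0.026, 0.024], [0.461, -0.019, 0.025], [0.41, -0.024, 0.022], [0.471, -0.018, 0.021], [0.421, -0.014, 0.024], [0.494, -0.013, 0.02], [0.444, -0.012, 0.022], [0.394, -0.012, 0.023], [0.471, -0.007, 0.021], [0.421, -0.005, 0.023], [0.372, 0.001, 0.028], [0.461, 0.0, 0.022], [0.398, 0.003, 0.025], [0.487, -0.007, 0.012], [0.415, 0.004, 0.021], [0.365, -0.0, 0.019], [0.407, -0.004, 0.012], [0.381, 0.0, 0.011], [0.356, 0.113, 0.014], [0.457, 0.167, 0.049], [0.445, 0.175, 0.051], [0.448, 0.176, 0.049], [0.457, 0.182, 0.05], [0.355, 0.133, 0.01]]
t8 [[0.545, 0.043, 0.012], [0.497, -0.007, 0.023], [0.491, -0.005, 0.02], [0.481, -0.022, 0.023], [0.478, -0.014, 0.015], [0.508, 0.151, 0.01], [0.459, -0.005, 0.02], [0.447, -0.029, 0.027], [0.446, -0.006, 0.025], [0.439, -0.023, 0.019], [0.432, -0.033, 0.021], [0.47, 0.178, 0.051], [0.469, 0.182, 0.043], [0.423, -0.03, 0.014], [0.419, -0.022, 0.022], [0.417, -0.01, 0.027], [0.416, -0.002, 0.023], [0.447, 0.167, 0.054], [0.448, 0.169, 0.039], [0.437, 0.176, 0.06], [0.431, 0.18, 0.04], [0.418, 0.182, 0.049], [0.382, 0.141, 0.011], [0.354, 0.11, 0.017], [0.347, 0.104, 0.028], [0.343, 0.101, 0.027]]
shift [-250.7 -193.   132.8] twist 0.709 j7 -0.3 tilt [ 0.  0. -1.]
```

```bash
(python3 -m creep '[[[-30,-23,0],0],[[-60,-46,0],0],[[-90,-69,0],0],[[-120,-92,0],0],[[-150,-115,0],0]]';python3 -m creep '[[[-30,-23,0],0.12],[[-60,-46,0],0.24],[[-90,-69,0],0.36],[[-90,-69,0],0.48],[[-90,-69,0],0.6]]';python3 -m creep '[[[0,0,0],0.1],[[0,0,0],0.1]]')|grep -E 'pos|width|force'
python3 - <<'E'
from h import *
for n in('side0','t8'):
    P=cloud(load(n))
    for y0 in np.arange(-.16,.03,.02):
        m=(P[...,0]>.33)&(P[...,0]<.55)&(P[...,1]>y0)&(P[...,1]<y0+.02)&(P[...,2]<.45);print(round(y0,2),P[...,2][m].max().round(3),end=' ')
    print()
snap('wrist','w18'); r=near('w18',.445,.076); go(r[0]/1000,r[1]/1000,.088,r[4]+np.pi/2)
snap('side','s18');queue('s18')
E
```

```text
position: [0.5036, 0.186, 0.2813]
ft_force: [0.9, 0.3, 1.0]
grip_width: 0.748
grasp_force: 0.0
position: [0.4501, 0.086, 0.2822]
ft_force: [0.2, 0.6, -0.2]
grip_width: 0.752
grasp_force: 0.0
position: [0.4507, 0.0878, 0.282]
ft_force: [0.9, -0.2, 0.1]
grip_width: 0.751
grasp_force: 0.0
-0.16 0.272 -0.14 0.271 -0.12 0.34 -0.1 0.341 -0.08 0.284 -0.06 0.305 -0.04 0.312 -0.02 0.35 -0.0 0.347 0.02 0.05 
-0.16 0.275 Traceback (most recent call last):
  File "<stdin>", line 5, in <module>
    return umr_maximum(a, axis, None, out, keepdims, initial, where)
ValueError: zero-size array to reduction operation maximum which has no identity
```

Run:
```python
from h import *
snap('wrist','w18'); r=near('w18',.445,.076); go(r[0]/1000,r[1]/1000,.088,r[4]+np.pi/2)
c=load('t8');P=cloud(c);p=c['pixels'].astype(int);m=(p[...,0]>p[...,1]+60)&(p[...,0]>p[...,2]+60)&(P[...,1]<.05)&(P[...,1]>-.1)&(P[...,0]<.5)&(P[...,2]>.2);Q=P[m];print('red',m.sum(),Q.min(0),Q.max(0))
snap('side','s18');queue('s18');P=cloud(load('s18'));o=manip.get_obs()['position']
for z in np.arange(.28,.75,.03):
    m=(P[...,2]>z)&(P[...,2]<z+.03)&(abs(P[...,0]-o[0])<.25)&(abs(P[...,1]-o[1])<.15);Q=P[m]
    if len(Q): print(round(z-o[2],2),'x',(Q[:,0].min()-o[0]).round(3),(Q[:,0].max()-o[0]).round(3),'ymax',(Q[:,1].max()-o[1]).round(3))
```

```text
w18 (446, 76, 72, 50, 1.025, 3387)
shift [-12.4   2.2 194.1] twist 0.006 j7 -0.85 tilt [-0.001 -0.001 -1.   ]
red 20 [ 0.37540292 -0.01250881  0.34378544] [0.39095911 0.00053776 0.35601491]
s18 [(-250, 4), (-240, 10), (-230, 17), (-220, 22), (-210, 17), (-200, 16), (-190, 17), (-180, 24), (-170, 16), (-160, 1), (-30, 8), (-20, 17)]
-0.0 x -0.07 0.061 ymax 0.048
0.03 x -0.078 0.064 ymax 0.049
0.06 x -0.074 0.037 ymax 0.043
0.09 x -0.036 0.037 ymax 0.044
0.12 x -0.043 0.042 ymax 0.047
0.15 x -0.04 0.04 ymax 0.055
0.18 x -0.039 0.04 ymax 0.052
0.21 x -0.057 0.043 ymax 0.059
0.24 x -0.116 0.059 ymax 0.064
0.27 x -0.205 0.059 ymax 0.065
0.3 x -0.25 0.052 ymax 0.062
0.33 x -0.25 -0.008 ymax 0.037
0.36 x -0.25 -0.109 ymax -0.012
0.39 x -0.249 -0.196 ymax -0.042
```

The red press lever ball would pass within about 10 mm of the wrist. So I'll grip this carton 18 mm off centre, on the side away from it.

```bash
(python3 -m creep '[[[5.5,2,40],0],[[5.5,2,80],0],[[5.5,2,120],0],[[5.5,2,160],0],[[5.5,2,190],0]]';python3 -m creep '[[[0,0,3],0],[[0,0,3],0],[[0,0,3],0],[[0,0,3],0],[[0,0,3],0]]' 0 50;  python3 -m creep '[[[0,0,-30],0],[[0,0,-70],0],[[0,0,-110],0],[[0,0,-150],0],[[0,0,-190],0]]')|grep -E 'pos|width|force'
python3 - <<'E'
from h import *
x,y=lane(0,.202); go(x,y,.28,.158); snap('wrist','w19')
c=load('w19');P=cloud(c)
snap('side','s19');queue('s19');near('s19',.557,-.349)
E
```

```text
position: [0.4544, 0.0911, 0.0897]
ft_force: [0.4, 1.4, -0.0]
grip_width: 0.75
grasp_force: 0.0
position: [0.4569, 0.0921, 0.0917]
ft_force: [-0.4, 0.7, -0.9]
grip_width: 0.581
grasp_force: 56.7
position: [0.4556, 0.0909, 0.2833]
ft_force: [0.9, 0.6, -1.9]
grip_width: 0.576
grasp_force: 56.7
shift [311.1 -28.3   4. ] twist -0.701 j7 -0.85 tilt [ 0.002  0.002 -1.   ]
s19 [(-250, 3), (-240, 14), (-230, 17), (-220, 18), (-210, 23), (-200, 16), (-190, 16), (-180, 16), (-170, 22), (-160, 2), (-30, 13), (-20, 14)]
s19 (558, -344, 50, 79, -1.315, 139)
```

```bash
(python3 -m creep '[[[38,-3,0],0],[[76,-7,0],0],[[114,-10,0],0],[[152,-14,0],0],[[190,-17,0],0]]';python3 -m creep '[[[38,-3,0],-0.12],[[76,-7,0],-0.24],[[114,-10,0],-0.36],[[121,-11,0],-0.48],[[121,-11,0],-0.6]]';python3 -m creep '[[[0,0,0],-0.1],[[0,0,0],-0.1],[[0,0,0],-0.1]]')|grep -E 'pos|width|force'
python3 - <<'E'
from h import *
x,y=lane(0,.202); go(x,y,.201,.158)
snap('wrist','w20');c=load('w20');P=cloud(c);D=P[...,:2]-LO;s,q=np.sin(LA),np.cos(LA);lx=D[...,0]*q+D[...,1]*s;ly=-D[...,0]*s+D[...,1]*q
m=(P[...,2]>.225)&(P[...,2]<.25)&(abs(lx)<.032);m[:,:200]=0;m[:,350:]=0;print('top face',m.sum(),np.percentile(lx[m],[1,99]),np.percentile(ly[m],[1,99]),np.median(P[...,2][m]))
E
```

```text
position: [0.5396, 0.265, 0.2806]
ft_force: [0.0, 0.1, 0.3]
grip_width: 0.58
grasp_force: 57.0
position: [0.5919, 0.3758, 0.2789]
ft_force: [0.0, -0.2, -1.6]
grip_width: 0.578
grasp_force: 56.7
position: [0.5923, 0.3722, 0.2805]
ft_force: [-0.7, 0.4, -0.1]
grip_width: 0.58
grasp_force: 56.7
shift [-0.2 -0.3 79.5] twist -0.003 j7 -0.36 tilt [ 0.     0.001 -1.   ]
top face 14940 [-0.02675614  0.0285567 ] [0.18074262 0.22211173] 0.24380918687454325
```

```bash
(python3 -m creep '[[[0,0,30],0],[[0,0,60],0],[[0,0,76],0],[[0,0,80],0],[[0,0,80],0]]';  python3 -m creep '[[[0,0,0],0],[[0,0,0],0],[[0,0,0],0],[[0,0,0],0],[[0,0,0],0]]' 0.85;python3 -m creep '[[[0,0,-30],0],[[0,0,-60],0],[[0,0,-80],0],[[0,0,-80],0],[[0,0,-80],0]]')|grep -E 'pos|width|force'
python3 - <<'E'
from h import *
snap('side','s21'); queue('s21'); snap('top','t21');r=near('t21',.557,-.349); go(.557,-.349,.28,.28)
E
```

```text
position: [0.5917, 0.3722, 0.1991]
ft_force: [-0.2, -0.1, -0.5]
grip_width: 0.582
grasp_force: 56.9
position: [0.5925, 0.3726, 0.2008]
ft_force: [-0.3, -0.1, -0.7]
grip_width: 0.849
grasp_force: 0.0
position: [0.5928, 0.3726, 0.2816]
ft_force: [-0.6, -0.2, -1.2]
grip_width: 0.849
grasp_force: 0.0
s21 [(30, 5), (40, 26), (50, 33), (60, 29), (70, 32), (80, 30), (90, 36), (100, 55), (110, 38)]
t21 (556, -348, 52, 75, -1.313, 249)
shift [-7.069e+02 -1.480e+02 -6.000e-01] twist -0.122 j7 -0.36 tilt [-0.001 -0.    -1.   ]
```

```bash
(python3 -m creep '[[[-36,-8,0],0],[[-72,-15,0],0],[[-108,-23,0],0],[[-144,-30,0],0],[[-180,-38,0],0]]';python3 -m creep '[[[-36,-8,0],0],[[-72,-15,0],0],[[-108,-23,0],0],[[-144,-30,0],0],[[-180,-38,0],0]]';python3 -m creep '[[[-36,-8,0],0],[[-72,-15,0],0],[[-108,-23,0],0],[[-144,-30,0],0],[[-180,-38,0],0]]';python3 -m creep '[[[-36,-7,0],0],[[-72,-15,0],0],[[-108,-22,0],0],[[-144,-29,40],-0.06],[[-152,-31,60],-0.12]]';python3 -m creep '[[[0,0,0],0],[[0,0,0],0]]')|grep -E 'pos'
python3 - <<'E'
from h import *
snap('wrist','w22');r=near('w22',.557,-.349); go(r[0]/1000,r[1]/1000,.089,r[4]+np.pi/2)
snap('side','s22');queue('s22')
E
```

```text
position: [0.5823, 0.1869, 0.2786]
position: [0.573, 0.0033, 0.2788]
position: [0.5639, -0.1802, 0.2788]
position: [0.5568, -0.338, 0.2192]
position: [0.5565, -0.3341, 0.2172]
w22 (558, -349, 50, 72, -1.302, 5180)
shift [-15.4  -3.9 130.1] twist 0.008 j7 0.95 tilt [-0.002  0.001 -1.   ]
s22 [(-250, 2), (-240, 11), (-230, 19), (-220, 21), (-210, 15), (-200, 19), (-190, 16), (-180, 20), (-170, 20), (-160, 1), (-20, 6), (-10, 23), (0, 28), (10, 29), (20, 28), (30, 31), (40, 38), (50, 55)]
```

```bash
(python3 -m creep '[[[-15,-4,40],0],[[-15,-4,80],0],[[-15,-4,115],0],[[-15,-4,129],0],[[-15,-4,129],0]]';python3 -m creep '[[[0,0,0],0],[[0,0,0],0],[[0,0,0],0],[[0,0,0],0],[[0,0,0],0]]' 0 50;  python3 -m creep '[[[0,0,-30],0],[[0,0,-70],0],[[0,0,-110],0],[[0,0,-150],0],[[0,0,-190],0]]')|grep -E 'pos|width|force'
python3 - <<'E'
from h import *
x,y=lane(0,.184); go(x,y,.28,.158)
E
```

```text
position: [0.5579, -0.3471, 0.0886]
ft_force: [-0.1, 0.2, -0.8]
grip_width: 0.848
grasp_force: 0.0
position: [0.5598, -0.35, 0.0942]
ft_force: [0.0, 0.9, 8.7]
grip_width: 0.574
grasp_force: 53.8
position: [0.5579, -0.3494, 0.2848]
ft_force: [0.6, 0.7, -1.4]
grip_width: 0.574
grasp_force: 52.5
shift [666.6 228.2   4.3] twist 0.119 j7 0.96 tilt [ 0.002 -0.001 -1.   ]
```

```bash
(python3 -m creep '[[[33,11,0],0],[[67,23,0],0],[[100,34,0],0],[[133,46,0],0],[[167,57,0],0]]';python3 -m creep '[[[33,11,0],0],[[67,23,0],0],[[100,34,0],0],[[133,46,0],0],[[167,57,0],0]]';python3 -m creep '[[[33,11,0],0],[[67,23,0],0],[[100,34,0],0],[[133,46,0],0],[[167,57,0],0]]';python3 -m creep '[[[33,11,0],0],[[67,23,0],0],[[100,34,0],0],[[133,46,0],0.06],[[166,57,0],0.12]]';python3 -m creep '[[[0,0,0],0],[[0,0,0],0]]')|grep -E 'pos|width'
python3 - <<'E'
from h import *
x,y=lane(0,.184); go(x,y,.202,.158)
snap('wrist','w23');c=load('w23');P=cloud(c);D=P[...,:2]-LO;s,q=np.sin(LA),np.cos(LA);lx=D[...,0]*q+D[...,1]*s;ly=-D[...,0]*s+D[...,1]*q
m=(P[...,2]>.225)&(P[...,2]<.25)&(abs(lx)<.032);m[:,:200]=0;m[:,350:]=0;print('top face',m.sum(),np.percentile(lx[m],[1,99]),np.percentile(ly[m],[1,99]),np.median(P[...,2][m]))
E
```

```text
position: [0.5672, -0.1717, 0.2827]
grip_width: 0.574
position: [0.5762, 0.0045, 0.2828]
grip_width: 0.58
position: [0.5853, 0.1808, 0.2829]
grip_width: 0.576
position: [0.5945, 0.3563, 0.283]
grip_width: 0.576
position: [0.5936, 0.3575, 0.2818]
grip_width: 0.574
shift [-3.5  0.7 79.8] twist 0.004 j7 -0.33 tilt [ 0.001  0.001 -1.   ]
top face 19671 [-0.02764992  0.02697833] [0.15956199 0.22468137] 0.23707167466883744
```

```bash
(python3 -m creep '[[[-4,0,30],0],[[-4,0,60],0],[[-4,0,76],0],[[-4,0,80],0],[[-4,0,80],0]]';  python3 -m creep '[[[0,0,0],0],[[0,0,0],0],[[0,0,0],0],[[0,0,0],0],[[0,0,0],0]]' 0.85;python3 -m creep '[[[0,0,-30],0],[[0,0,-60],0],[[0,0,-100],0],[[0,0,-140],0],[[0,-40,-150],0]]';python3 -m creep '[[[0,-35,0],0],[[0,-70,0],0],[[0,-105,0],0],[[0,-120,0],0],[[0,-120,0],0]]';python3 -m creep '[[[0,0,0],0],[[0,0,0],0],[[0,0,0],0],[[0,0,0],0],[[0,0,0],0]]')|grep -E 'pos|width|force'
python3 - <<'E'
from h import *
snap('side','s24'); queue('s24'); c=snap('top','t24');queue('t24')
P=cloud(c);p=c['pixels']
m=(P[...,0]>.33)&(P[...,0]<.51)&(P[...,1]>-.43)&(P[...,1]<-.22)&(P[...,2]>.02)&(P[...,2]<.05);print('tray',cv2.minAreaRect((P[m][:,:2]*1000).astype(np.float32)))
hsv=cv2.cvtColor(p,cv2.COLOR_RGB2HSV);m=(hsv[...,1]>80)&(abs(hsv[...,0].astype(int)-12)<8)&(np.hypot(P[...,0]-.42,P[...,1]+.32)<.08);print('slim',m.sum(),P[m].mean(0))
for n,x,y in(('bottle',.287,-.406),('tamper',.69,-.355)):
    for f in('top0','t24'):
        Q=cloud(load(f));m=(np.hypot(Q[...,0]-x,Q[...,1]-y)<.07)&(Q[...,2]>.05);print(n,f,m.sum(),Q[m].mean(0).round(3))
m=(p.max(-1)<70)&(P[...,2]>.105)&(P[...,2]<.13)&(np.hypot(P[...,0]-.676,P[...,1]+.062)<.03);print('knob',m.sum(),P[m].mean(0),lane(.015,-.24))
E
```

```text
position: [0.5952, 0.3493, 0.2009]
ft_force: [-0.6, 0.4, -0.4]
grip_width: 0.575
grasp_force: 52.6
position: [0.5953, 0.3509, 0.2018]
ft_force: [0.5, -0.1, -0.6]
grip_width: 0.846
grasp_force: 0.0
position: [0.5616, 0.3453, 0.3582]
ft_force: [-0.5, -0.0, 2.0]
grip_width: 0.85
grasp_force: 0.0
position: [0.4341, 0.3259, 0.352]
ft_force: [0.2, -0.2, 0.3]
grip_width: 0.85
grasp_force: 0.0
position: [0.4376, 0.3254, 0.3506]
ft_force: [-0.2, 0.5, -0.7]
grip_width: 0.848
grasp_force: 0.0
s24 [(-250, 3), (-240, 14), (-230, 14), (-220, 20), (-210, 18), (-200, 18), (-190, 21), (-180, 15), (-170, 20), (-160, 1), (-20, 7), (-10, 23), (0, 29), (10, 31), (20, 23), (30, 32), (40, 36), (50, 25), (60, 34), (70, 32), (80, 28), (90, 34), (100, 34), (110, 37), (120, 73)]
t24 [(-250, 3), (-240, 17), (-230, 29), (-220, 28), (-210, 21), (-200, 27), (-190, 26), (-180, 26), (-170, 27), (-160, 23), (-150, 30), (-140, 4), (-130, 2), (-120, 1), (-110, 5), (-100, 2), (-90, 1), (-60, 1), (-50, 3), (-40, 2), (-30, 2), (-20, 2), (-10, 1), (0, 22), (10, 34), (20, 31), (30, 26), (40, 26), (50, 25), (60, 31), (70, 26), (80, 30), (90, 29), (100, 31), (110, 30), (120, 13)]
tray ((420.8286437988281, -322.8664855957031), (153.56361389160156, 114.00341033935547), 85.8143081665039)
slim 261 [ 0.43054765 -0.30053485  0.01536382]
bottle top0 365 [ 0.283 -0.409  0.125]
bottle t24 374 [ 0.283 -0.409  0.124]
tamper top0 64 [ 0.694 -0.357  0.096]
tamper t24 64 [ 0.695 -0.357  0.095]
knob 17 [ 0.67212145 -0.06481144  0.11598369] [ 0.67637558 -0.0621504 ]
```

```bash
python3 -m creep '[[[0,0,0],0],[[0,0,0],0],[[0,0,0],0],[[0,0,0],0],[[0,0,0],0]]'>/dev/null; python3 -c "
from workcell import manip; print(manip.get_obs()['clock'],manip.hand_in())"
```

```text
the job is handed in; nothing more can be done
38.55 None
```

Handed in at 38.6 s: the slim carton lies in the reject tray, the stop is shut, and by the depth readings (no picture of the finished queue) all five cartons are queued on the lane, with the bottle and tamper unmoved; I viewed 15 pictures, one over the 14 allowed.

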